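# Load the free station of a vacuum jig and draw the part down

### The job

Take the short aluminium block out of the steel tray and set it on the one empty station of the vacuum jig, square over the black rubber seal with its long side in line with the station, like the housings beside it. Once it sits there, turn that station's valve handle fully open, in line with the station, without touching the other valve handles or bumping the housings already held. Then hold the evacuate button on the ejector box right down for at least two seconds and let it go; leave the loose things around as they lie.

Things in the scene. Friction and masses are not known exactly. Their poses are not given: they have to be found in the camera images.
- block_center (a point): centre (half-way up) of the short aluminium block to load: 56 mm along its x, 42 mm along its y, 24 mm high, 0.15 kg; on top a round boss 1.5 mm high and dark screw holes. It starts in the tray's lane nearer the jig, long side across the lane.
- tray: fixed sheet-steel tray, 146 mm along x, 129 mm along y, origin under its centre; floor 4 mm thick, walls 32 mm high. A middle wall makes two lanes along x, each 60 x 140 mm, centred at y = -31.5 mm (the block) and +31.5 mm (bolt, nut). The lane walls stand close to the block's ends and higher than it, so in the tray it can be gripped only across its 42 mm.
- jig: fixed vacuum jig: plate 220 x 306 mm, 10 mm thick, origin under it. On it, side by side along y every 52 mm, four stations (each 190 x 49 mm, top 35 mm over the bench) with a valve at the robot's end and a pad at the far end; one, any of the four, is empty, three carry tall housings. Grey ejector box with the button at the -y end, copper pipe low along the far end.
- station_free_pad (a point): centre of the top of the rubber seal (44 x 32 mm, black) on the empty station; the block's underside comes to rest here. x runs along the station, away from its valve. The pad, 50 x 38 mm, stands 15 mm over the station's top. A placed block has a gap of only 10 mm to a housing beside it, too narrow for fingers: hold it there by its two ends, along x.
- valve_free_grip (a point): grip point on the empty station's valve handle, on its vertical turning axis, 100 mm from the pad toward the robot. Dark steel wing handle: bar 38 mm long, 10 mm thick, 10 mm of it above this point and 14 mm below; the brass bonnet under it has its top 18.5 mm below this point, 22 mm across. The bar runs along this point's y; shut, it stands across the station.
- valve_free (a joint): angle of that handle (rad): 0 = shut (bar across the station), 1.571 = fully open against its stop (bar in line with the station); it grows anticlockwise seen from above. Turns with light friction (0.08 N m) and stays where it is left. The start is 0 to 0.12.
- valve_b: wing handle of a station that is in use: dark steel bar 38 x 10 mm, 24 mm tall, origin on its turning axis at its underside, bar along its x axis. It stands open, in line with its station. Must not be touched.
- valve_c: wing handle of a station that is in use: dark steel bar 38 x 10 mm, 24 mm tall, origin on its turning axis at its underside, bar along its x axis. It stands open, in line with its station. Must not be touched.
- valve_d: wing handle of a station that is in use: dark steel bar 38 x 10 mm, 24 mm tall, origin on its turning axis at its underside, bar along its x axis. It stands open, in line with its station. Must not be touched.
- housing_b: tall aluminium housing (56 x 42 mm, 39 mm high) sitting on a station in use; origin at the centre of its underside, long side (its x) along the station. Leave it alone.
- housing_c: tall aluminium housing (56 x 42 mm, 39 mm high) sitting on a station in use; origin at the centre of its underside, long side (its x) along the station. Leave it alone.
- housing_d: tall aluminium housing (56 x 42 mm, 39 mm high) sitting on a station in use; origin at the centre of its underside, long side (its x) along the station. Leave it alone.
- evac_button_top (a point): centre of the top of the round black evacuate push button (30 mm diameter) on the grey ejector box at the right-hand end of the jig, beside a small gauge whose needle rises while it is held. Pressed straight down.
- evac_button (a joint): travel of the push button (m): 0 = up, 0.006 = fully down; spring return, fully down takes 5 N.
- bolt: loose steel bolt, 81 mm, in the other lane of the tray; leave it.
- nut: loose steel nut, 28 mm, in the other lane of the tray; leave it.
- file: loose flat file with wooden handle, 343 mm, lying right of the jig; leave it.
- tape_roll: loose roll of masking tape, 100 mm across, 25 mm high, lying left of and behind the jig; leave it.
There are look-alikes about, which are no part of the job. What is shaped like the part that bears block_center but red or turquoise is not meant.

How it is judged (in metres and radians):
On the way, in this order (a step that is already met when the one before it is completed fails the run):
1. the block lies square on the seal of the empty station, released (x of block_center in the frame of station_free_pad between -0.006 and 0.006 m and y of block_center in the frame of station_free_pad between -0.005 and 0.005 m and z of block_center in the frame of station_free_pad between 0.008 and 0.015 m and angle between the x axis of block_center and the x axis of station_free_pad, either way round below 0.12 rad and angle between block_center's own z axis and vertical below 0.06 rad and contact force between block and the fingers below 0.05 N), for 0.2 s.
2. that station's valve is fully open, the block still in place (x of block_center in the frame of station_free_pad between -0.006 and 0.006 m and y of block_center in the frame of station_free_pad between -0.005 and 0.005 m and z of block_center in the frame of station_free_pad between 0.008 and 0.015 m and angle between the x axis of block_center and the x axis of station_free_pad, either way round below 0.12 rad and angle between block_center's own z axis and vertical below 0.06 rad and value of joint valve_free above 1.4 rad), for 0.2 s.
3. the evacuate button is held down for two seconds, valve open and block in place (all of step 2 and value of joint evac_button above 0.0042 m), for 1.9 s.
4. the button is let go (value of joint evac_button below 0.001 m), for 0.2 s.
At the end, for the whole second after the job is handed in: The block lies flat on the empty station's seal, centred within 6 mm along and 5 mm across, long side within 7 degrees of the station's line; its valve is within 10 degrees of fully open; the other handles are still in line (within 8 degrees); the button is up (all of step 2 and contact force between block and the fingers below 0.05 N and angle between the x axis of each of valve_b, valve_c, valve_d and the x axis of station_free_pad, either way round below 0.15 rad and value of joint evac_button below 0.001 m and linear speed of block below 0.01 m/s); the robot touches nothing.
It fails at once if another station's valve handle is touched (contact force between any of valve_b, valve_c, valve_d and anything else above 0.5 N).
It fails at once if a housing already held is bumped (over 5 N) (contact force between any of housing_b, housing_c, housing_d and anything else above 5 N).
It fails at once if the valve of the empty station is opened while its seal is not covered by the block (that would vent the line) (value of joint valve_free above 0.4 rad and not (x of block_center in the frame of station_free_pad between -0.006 and 0.006 m and y of block_center in the frame of station_free_pad between -0.005 and 0.005 m and z of block_center in the frame of station_free_pad between 0.008 and 0.015 m and angle between the x axis of block_center and the x axis of station_free_pad, either way round below 0.12 rad and angle between block_center's own z axis and vertical below 0.06 rad)).
It fails at once if a bystander (bolt, nut, file, tape roll) is shifted by more than 15 mm (distance of any of bolt, nut, file, tape_roll from where it was at the start of the episode above 0.015 m).
It also fails if it takes over 72 s, if anything falls off the work surface, if the arm or the gripper's body presses on something with over 40 N, if the wrist force passes 120 N, or if a joint passes its speed limit or range.

### The arm

A 6-joint arm with a two-finger parallel gripper is mounted at the origin on a cart in front of the work surface, level with it; the furniture and walls round the work are solid. World frame = base frame: x ahead of the robot, y to its left, z up, the work surface at z = 0. Lengths are in m, angles in degrees, forces in N, time in s.
With the tool pointing down it reaches from about 0.275 to 0.75 m from the base axis. Payload 10.2 kg.
Tool frame: the origin (TCP) lies at the centre of the arm's flange, where the gripper is bolted on; the fingertips stand 166 mm ahead of it and the grasp point (between the pads) lies robot.grip_point_offset ahead of it (robot.grip_point_offset is the distance from the TCP to the grasp point, in m); z points along the fingers, y is the line along which they close (so a half turn about z gives the same grasp; the last joint's range is limited). The gripper opens to 88 mm and grips with 3 to 60 N. Pads are 18 mm wide; open, the fingers measure 123 mm over their backs; the gripper's body (75 mm by 187 mm) begins 45 mm behind the grasp point.
Start: joints at [52.804, 17.928, 85.812, -0, 76.261, -12.8], TCP at [0.217, 0.478, 0.405] pointing down, gripper open.
Joint ranges: [-168.41, 168.41], [-55.51, 124.54], [10.69, 146.95], [-70.63, 250.63], [1, 178], [-165.06, 165.06]. Speed limits (degrees/s): [136.94, 136.94, 172.46, 180, 180, 180].

### API

Orientations are given as a 3x3 rotation matrix whose columns are the frame's x, y, z axes.
In Python, from plant import robot gives the robot as it stands. The module is installed in compiled form; this text tells all that it offers.
- The arm moves only by the tool arm_command, never from a script. Its argument "increments" is a list that holds one entry, the list of rows, each a list of 5 numbers: the opening, from 0 (shut) to 1 (fully open), then the shift along the tool's x, y, z normalised to -1 to 1, where 1 is 0.6 m, then the turn about the tool's z normalised to -1 to 1, where 1 is 180 degrees. In form: [[[hand, dx, dy, dz, spin], ...]]. A call has exactly 8 rows; each row is the pose to reach, as a shift and turn from the pose commanded when the call began, along the tool's axes at that moment, turning the shorter way round; what a row does not reach only later rows make up. A row lasts 1/8 s, in which the tool goes at most 62.5 mm and 10.7 degrees, less where a joint would pass 70% of its speed; a pose out of reach is approached as far as the arm can. A call with a number of a shift or a turn outside -1 to 1 is refused whole. A call with a gripper value outside its range is refused whole. The fingers move at their own pace and stop on an object; the grip force is fixed at half the most. Time passes only in rows, so rows that repeat a pose let the fingers close, or fill a call up. It gives the time, the measured TCP pose, the force, the opening and the grip force at its end, in the units of the state.
- robot.read_state(): the state, without advancing time (a new reading comes with each control period).
- robot.snapshot(name): name is "scene" or "top"; returns the picture (480x640x3 uint8, red, green, blue); there is no depth.
- robot.get_calibration(name): a dict with "mtx" (3x3 intrinsics, pixels), "distortion" ([k1, k2, p1, p2, k3] as OpenCV has them; the pictures are not rectified), "rvec" (rotation vector, rad) and "tvec" (3), from world to camera coordinates, as OpenCV has them. Camera axes: x right, y down, z forward; pixel columns grow to the right and rows downward; lengths in m; the calibration is good to about 2 mm. A picture is of the moment at which its call begins. get_calibration takes no time and is no camera call.
- robot.sign_off(): hands the job in; it is judged then, once.
Trained networks look in the newest picture that a camera, given by its name, has taken for a name from the list of things; names that differ only in an ending like _2 or _b are one class to them, and where a whole thing is asked for, a point or a joint stands for the part that bears it (a point fixed in the world has none). Each returns a list of dicts, best first, with "score" (0 to 1); they miss things now and then, are a little off and sometimes report something else, mostly with a low value. They report only what shows in the picture. A call takes as long as a camera call. They do not tell look-alikes from the thing itself.
- robot.find_in(camera, label): "bbox" ([left, top, width, height] in pixels, round what is visible of it).
- robot.regions_of(camera, label): "pixels" (480x640 bool, what is visible of it) and "bbox" ([left, top, width, height] in pixels, round what is visible of it).
- robot.spot_point(camera, label): "pixel" ([column, row] in pixels: a listed point, or the origin of a listed thing).
The state is a dict: "time": time; "qpos": joint angles; "qvel": joint speeds; "tau": joint torques, N m; "tool_pos": TCP position; "tool_rot": TCP orientation; "ft_force": force on the tool from outside, world axes, zero at the start; "moment": the same for the moment, N m; "width": finger opening in m; "grasp_force": force on a finger pad.
Only numpy, scipy, OpenCV 4.12 (cv2) and the standard library are available. Lean on these libraries where they do the work, as an engineer would, in place of code of your own. Each camera call takes 0.05 s, during which the arm holds its last target. There are 200 camera calls.

## Working session

There is one attempt and no reset: what is moved stays moved. The work goes in short steps, Python scripts to look and compute and a tool call to move; the robot and the scene stay as the last step left them, time stands still between calls to the robot, and variables do not carry over. Pictures are saved under pics/ and viewed, at most 10 in all, crops included, and the job is handed in when it is done.

Besides the shell and the picture viewer there is one more tool, called as name(argument=value, ...) on one line, values as JSON. arm_command: Moves the arm, as the interface text tells. Scaled input: -1 to 1 covers 0.6 m each way for a shift and 180 degrees each way for a turn. Its arguments: {"type":"object","properties":{"increments":{"type":"array"}},"required":["increments"]}

```bash
mkdir -p pics
cat > h.py <<'E'
import numpy as np, cv2
from plant import robot
def cal(n):
    c=robot.get_calibration(n); K=np.array(c["mtx"],float); D=np.array(c["distortion"],float)
    R=cv2.Rodrigues(np.array(c["rvec"],float))[0]; t=np.array(c["tvec"],float).ravel(); return K,D,R,t
def ray(n,px):
    K,D,R,t=cal(n); u=cv2.undistortPoints(np.array([[px]],float),K,D)[0,0]
    return -R.T@t, R.T@np.array([u[0],u[1],1.])
def atz(n,px,z):
    o,d=ray(n,px); return o+d*(z-o[2])/d[2]
def proj(n,P):
    K,D,R,t=cal(n); return cv2.projectPoints(np.array(P,float).reshape(-1,1,3),cv2.Rodrigues(R)[0],t,K,D)[0][:,0]
def tri(a,b):
    A=np.zeros((3,3));y=np.zeros(3)
    for n,p in (("scene",a),("top",b)):
        o,d=ray(n,p); d=d/np.linalg.norm(d); M=np.eye(3)-np.outer(d,d); A+=M;y+=M@o
    return np.linalg.solve(A,y)
def save(n,f):
    im=robot.snapshot(n); cv2.imwrite("pics/"+f,im[:,:,::-1]); return im
E
python3 - <<'E'
from h import *
save("scene","s0.png"); save("top","t0.png")
np.set_printoptions(precision=4,suppress=True)
print(robot.grip_point_offset); print(robot.read_state())
for n in("scene","top"):
    print(n,ray(n,(320,240)))
    for l in("block_center","station_free_pad","valve_free_grip","evac_button_top","tray","jig","housing_b","valve_b"):
        print(l,[(np.round(r["pixel"],1).tolist(),round(r["score"],2)) for r in robot.spot_point(n,l)][:5])
E
```

```text
0.1473
{'time': 0.1, 'qpos': array([ 52.8042,  17.9557,  85.8476,   0.0016,  76.2601, -12.8004]), 'qvel': array([-0.0525, -0.0387, -0.177 , -0.1058, -0.087 ,  0.0938]), 'tau': array([  0.0023, -40.2812, -25.2645,   0.0695,   0.0343,  -0.0001]), 'tool_pos': array([0.2168, 0.4781, 0.4042]), 'tool_rot': array([[-0.9107,  0.413 , -0.0007],
       [ 0.413 ,  0.9107, -0.0009],
       [ 0.0003, -0.0011, -1.    ]]), 'ft_force': array([ 0.4728, -0.0548, -0.2429]), 'moment': array([-0.0234, -0.065 , -0.0015]), 'grasp_force': 0.0, 'width': 0.08828245001871839}
scene (array([-0.4314,  0.6684,  1.2099]), array([ 0.5764, -0.4373, -0.6903]))
block_center [([332.4, 286.1], 0.71), ([177.4, 309.8], 0.4)]
station_free_pad [([322.3, 227.6], 0.54)]
valve_free_grip []
evac_button_top []
tray []
jig []
housing_b [([331.6, 218.7], 0.81), ([310.4, 230.7], 0.69), ([302.8, 240.3], 0.44)]
valve_b []
top (array([ 0.304 , -0.0239,  1.5672]), array([ 0.1476,  0.0016, -0.9891]))
block_center [([300.7, 302.6], 0.91), ([142.8, 217.4], 0.65), ([355.7, 303.9], 0.62), ([405.0, 240.7], 0.62), ([208.4, 262.3], 0.58)]
station_free_pad [([355.3, 214.8], 0.74)]
valve_free_grip [([362.1, 253.9], 0.62)]
evac_button_top [([404.7, 237.0], 0.44)]
tray [([198.0, 257.7], 0.64)]
jig [([361.8, 229.7], 0.61), ([375.2, 212.1], 0.3)]
housing_b [([336.0, 220.7], 0.96), ([314.2, 222.5], 0.94), ([371.7, 211.9], 0.59), ([356.5, 217.6], 0.52)]
valve_b [([316.5, 222.0], 0.65), ([316.9, 258.2], 0.63), ([377.8, 247.0], 0.61), ([336.2, 259.5], 0.44)]
```

View pics/s0.png

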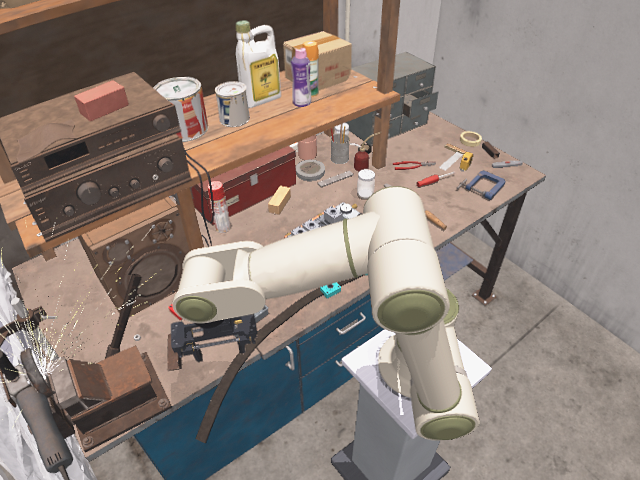

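View pics/t0.png

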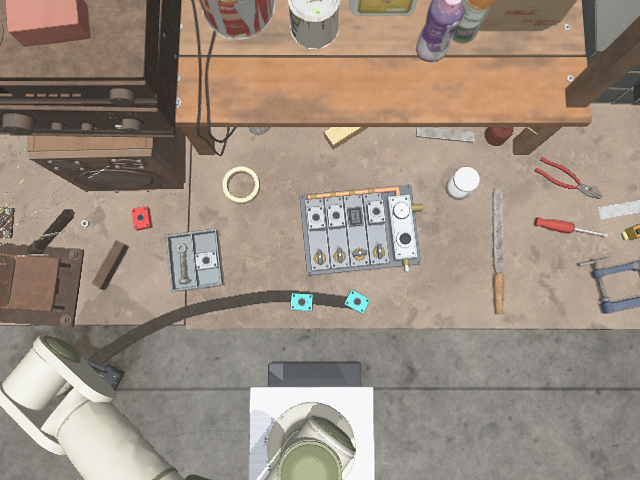

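The top view shows the tray at about (195,260), with the block at (206,260). The jig is at (362,228). Its third station is empty, with the pad at (355,215) and the valve at (358,255). The button is at (404,240). Next I'll zoom in.

Run:
```python
from h import *
im=cv2.imread("pics/t0.png")
a=cv2.resize(im[180:280,295:425],None,fx=6,fy=6,interpolation=cv2.INTER_CUBIC)[:600]
cv2.imwrite("pics/jigz.png",a)
b=cv2.resize(im[225:295,160:230],None,fx=8,fy=8,interpolation=cv2.INTER_CUBIC)
cv2.imwrite("pics/trayz.png",b)
np.set_printoptions(precision=4,suppress=True)
for l in("block_center","station_free_pad","valve_free_grip","evac_button_top","tray","jig","housing_b","valve_b"):
    print(l,[(np.round(r["bbox"],1).tolist(),round(r["score"],2),np.round(np.argwhere(r["pixels"]).mean(0)[::-1],1)) for r in robot.regions_of("top",l)][:7])
print(atz("top",(355.3,214.8),.05),atz("top",(206.5,260.5),.028))
```

```text
block_center [([197.1, 252.3, 17.2, 15.3], 0.77, array([206.6, 259.6])), ([134.9, 206.4, 18.1, 19.5], 0.55, array([141.7, 218.2]))]
station_free_pad [([343.3, 193.4, 27.6, 74.2], 0.7, array([355.8, 230.3]))]
valve_free_grip [([301.9, 183.3, 124.3, 89.5], 0.52, array([381.2, 226. ])), ([327.8, 205.0, 17.3, 23.1], 0.15, array([335.4, 215.8]))]
evac_button_top [([400.2, 236.6, 8.1, 9.0], 0.66, array([404.9, 237.9]))]
tray [([165.7, 228.2, 59.8, 62.5], 0.85, array([193. , 259.2]))]
jig [([300.4, 182.6, 124.3, 92.6], 0.98, array([378.6, 227.2])), ([402.2, 233.6, 9.6, 9.7], 0.29, array([404.8, 237.9]))]
housing_b [([306.7, 207.0, 19.4, 25.6], 0.94, array([315.7, 217.5])), ([365.7, 199.9, 17.8, 24.8], 0.74, array([375.1, 212.5])), ([223.3, 167.0, 33.0, 36.0], 0.73, array([240.3, 185.4])), ([327.0, 208.7, 19.5, 17.7], 0.71, array([336. , 215.8])), ([336.9, 252.5, 8.5, 11.9], 0.42, array([339.5, 254.6]))]
valve_b [([316.2, 247.6, 5.6, 17.1], 0.64, array([319.3, 255.9])), ([337.5, 250.3, 5.1, 14.6], 0.56, array([339.5, 254.4]))]
[ 0.5975 -0.1146  0.05  ] [0.4793 0.2779 0.028 ]
```

View pics/jigz.png

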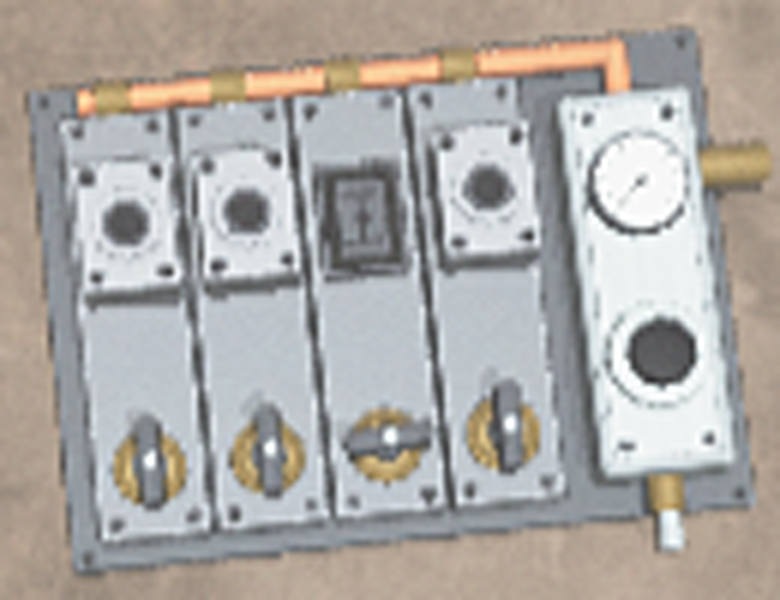

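View pics/trayz.png

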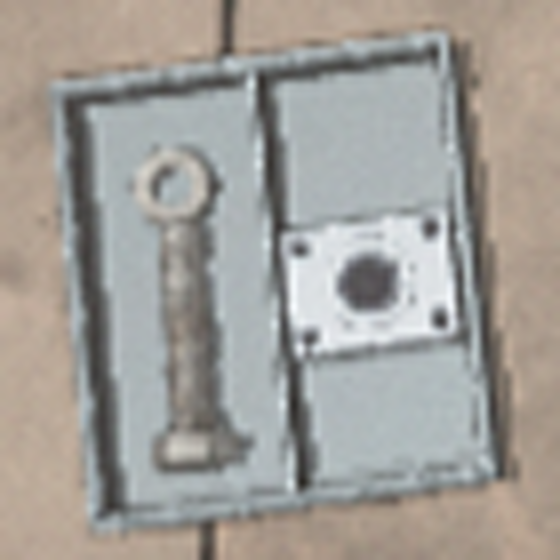

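The jig zoom shows the pad at (362,218), the free handle at (388,440) lying across its station, and the button at (660,350). The tray zoom shows the block at (370,285) with its long side across the lane. I'll fit both poses from these points.

```bash
cat > fit.py <<'E'
from h import *
np.set_printoptions(precision=4,suppress=True)
J=lambda u,v:((u+.5)/6-.5+295,(v+.5)/6-.5+180)
T=lambda u,v:((u+.5)/8-.5+160,(v+.5)/8-.5+225)
c=[atz("top",J(*p),.010)[:2] for p in((30,93),(693,30),(750,508),(80,572))]
c=np.array(c); print("plate",c,[np.linalg.norm(c[i]-c[(i+1)%4]) for i in range(4)])
x=(c[0]+c[1]-c[2]-c[3]);yw=np.degrees(np.arctan2(x[1],x[0]));y=(c[0]+c[3]-c[1]-c[2]);print("yaw",yw,np.degrees(np.arctan2(-y[0],y[1])),"centre",c.mean(0))
h=[atz("top",J(*p),.0905)[:2] for p in((126,222),(246,211),(488,187))]
h=np.array(h);print("housings",h); d=h[2]-h[0];print("pitch",np.linalg.norm(d)/3,np.linalg.norm(h[1]-h[0]),"yaw",np.degrees(np.arctan2(-d[0]*-1,-d[1]*1)))
print("pad by housings",h.mean(0)+ (h[2]-h[0])/3*(2-1.3333), "pad seen",atz("top",J(362,218),.05))
pad=atz("top",J(362,218),.05)[:2]
for z in(.06,.075,.09): v=atz("top",J(388,440),z);print("valve top",z,v,np.linalg.norm(v[:2]-pad))
for z in(.05,.07,.09):print("button",z,atz("top",J(661,350),z))
k=np.array([atz("top",T(*p),.032)[:2] for p in((55,88),(447,38),(500,476),(98,525))])
print("tray",k.mean(0),[np.linalg.norm(k[i]-k[(i+1)%4]) for i in range(4)]);x=(k[0]+k[1]-k[2]-k[3]);y=(k[0]+k[3]-k[1]-k[2]);print(np.degrees(np.arctan2(x[1],x[0])),np.degrees(np.arctan2(-y[0],y[1])))
b=np.array([atz("top",T(*p),.028)[:2] for p in((284,232),(448,211),(462,334),(300,355))])
print("block",b.mean(0),[np.linalg.norm(b[i]-b[(i+1)%4]) for i in range(4)],atz("top",T(368,284),.0295))
e=b[0]+b[3]-b[1]-b[2];print(np.degrees(np.arctan2(-e[0],e[1])))
E
python3 fit.py
```

```text
plate [[ 0.6599  0.0341]
 [ 0.689  -0.2674]
 [ 0.4706 -0.2872]
 [ 0.4424  0.0108]] [np.float64(0.3028481046287924), np.float64(0.2193045927120298), np.float64(0.2994046130133543), np.float64(0.21876015486042402)]
yaw 5.648909060855336 5.460208596928577 centre [ 0.5655 -0.1274]
housings [[ 0.5851 -0.0102]
 [ 0.5898 -0.0615]
 [ 0.6002 -0.1653]]
pitch 0.05192697935722163 0.05155109763730448 yaw 5.571208594211064
pad by housings [ 0.5951 -0.1135] pad seen [ 0.5945 -0.1135  0.05  ]
valve top 0.06 [ 0.4949 -0.1232  0.06  ] 0.10002126200124127
valve top 0.075 [ 0.493  -0.1222  0.075 ] 0.10182379894900899
valve top 0.09 [ 0.4911 -0.1212  0.09  ] 0.10363924778283597
button 0.05 [ 0.5357 -0.2435  0.05  ]
button 0.07 [ 0.5326 -0.2406  0.07  ]
button 0.09 [ 0.5296 -0.2378  0.09  ]
tray [0.4814 0.3101] [np.float64(0.1299162906532819), np.float64(0.1466995746786108), np.float64(0.13118444651530223), np.float64(0.145515780308777)]
8.130242773950743 7.111896398302663
block [0.4809 0.2786] [np.float64(0.05426832213243694), np.float64(0.041219501171989734), np.float64(0.0533900733950443), np.float64(0.04127566182392598)] [0.4803 0.2801 0.0295]
7.342520206112746
```

```bash
cat > mv.py <<'E'
import sys
from h import *
# usage: mv.py x y z(grasp point) yaw(deg, tool y)  -> normalised full shift from here
def show():
    s=robot.read_state(); R=np.array(s["tool_rot"]); g=np.array(s["tool_pos"])+R[:,2]*robot.grip_point_offset
    yaw=np.degrees(np.arctan2(R[1,1],R[0,1])); print("t",round(s["time"],2),"grip",np.round(g,4),"yaw",round(yaw,2),"F",np.round(s["ft_force"],1),"w",round(s["width"],4),"gf",round(float(s["grasp_force"]),1),"q6",round(s["qpos"][5],1))
    return R,g,yaw
if __name__=="__main__":
    R,g,yaw=show(); a=[float(v) for v in sys.argv[1:]]
    for i in range(0,len(a),4):
        d=R.T@(np.array(a[i:i+3])-g); sp=-(a[i+3]-yaw); sp=(sp+180)%360-180
        print(np.round(d/.6,4),"spin",round(sp/180,4))
E
python3 mv.py .4806 .279 .12 7.4 .4806 .279 .026 7.4
```

```text
t 1.3 grip [0.2169 0.4781 0.2574] yaw 65.6 F [ 0.7 -0.2  0.4] w 0.0879 gf 0.0 q6 -12.8
[-0.5374 -0.1206  0.229 ] spin 0.3233
[-0.5374 -0.1206  0.3857] spin 0.3233
```

arm_command(increments=[[[0.7,-0.05,-0.011,0.01,0.04],[0.7,-0.14,-0.031,0.05,0.09],[0.7,-0.23,-0.052,0.1,0.14],[0.7,-0.32,-0.072,0.14,0.19],[0.7,-0.41,-0.092,0.18,0.24],[0.7,-0.49,-0.11,0.21,0.29],[0.7,-0.53,-0.119,0.225,0.3233],[0.7,-0.5374,-0.1206,0.229,0.3233]]])

```text
time: 2.3
tool_pos: [0.4814, 0.2782, 0.2667]
tool_rot: [[-0.128, 0.992, -0.001], [0.992, 0.128, -0.0], [-0.0, -0.001, -1.0]]
ft_force: [-0.3, 0.1, -0.5]
width: 0.0618
grasp_force: 0.0
```

```bash
python3 mv.py .4806 .279 .026 7.4; python3 -c "
from h import *
save('scene','s1.png')
print(proj('scene',[[.4806,.279,.028],[.4806,.279,.12]]))
print([(np.round(r['pixel'],1),r['score']) for r in robot.spot_point('scene','block_center')])
im=cv2.imread('pics/s1.png');cv2.imwrite('pics/s1z.png',cv2.resize(im[190:340,180:380],None,fx=4,fy=4,interpolation=cv2.INTER_CUBIC))"
```

```text
t 2.3 grip [0.4813 0.2781 0.1194] yaw 7.36 F [-0.3  0.1 -0.5] w 0.0618 gf 0.0 q6 10.6
[ 0.0016 -0.0008  0.1556] spin -0.0002
[[244.01262906 301.61759827]
 [240.37629765 282.25127308]]
[(array([179.6, 309.8]), 0.69), (array([364.4, 263.9]), 0.67), (array([244.8, 303.4]), 0.57)]
```

View pics/s1z.png

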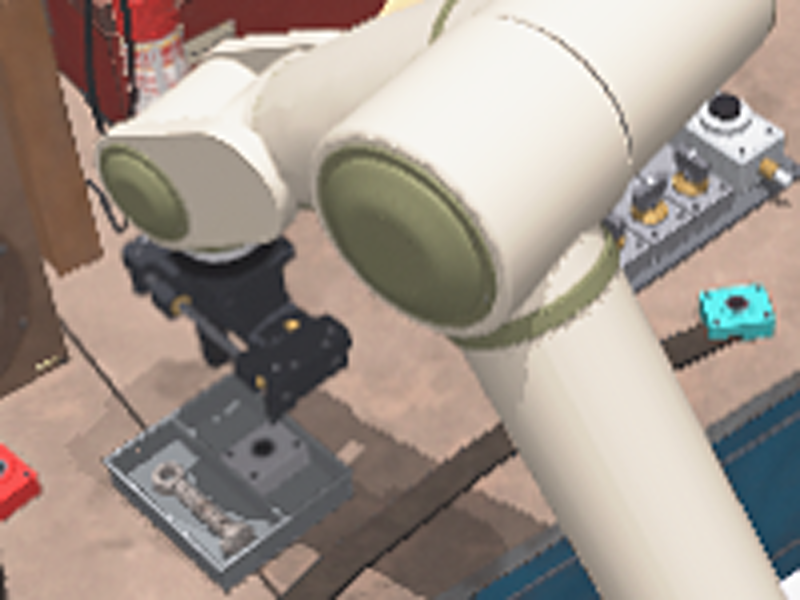

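The scene zoom shows the gripper over the tray, with the block's boss at about (246,302), which agrees with the estimate. Now I'll descend and grip.

arm_command(increments=[[[0.7,0.0016,-0.0008,0.03,0],[0.7,0.0016,-0.0008,0.07,0],[0.7,0.0016,-0.0008,0.11,0],[0.7,0.0016,-0.0008,0.14,0],[0.7,0.0016,-0.0008,0.1556,0],[0.7,0.0016,-0.0008,0.1556,0],[0.2,0.0016,-0.0008,0.1556,0],[0.2,0.0016,-0.0008,0.1556,0]]])

```text
time: 3.4
tool_pos: [0.4801, 0.28, 0.1746]
tool_rot: [[-0.129, 0.992, 0.001], [0.992, 0.129, 0.0], [0.0, 0.001, -1.0]]
ft_force: [-0.2, -0.1, 1.0]
width: 0.0439
grasp_force: 0.4
```

arm_command(increments=[[[0.2,0,0,0,0],[0.2,0,0,0,0],[0.2,0,0,-0.01,0],[0.2,0,0,-0.03,0],[0.2,0,0,-0.06,0],[0.2,0,0,-0.1,0],[0.2,0,0,-0.13,0],[0.2,0,0,-0.14,0]]])

```text
time: 4.4
tool_pos: [0.4801, 0.28, 0.2599]
tool_rot: [[-0.129, 0.992, 0.003], [0.992, 0.129, 0.001], [0.001, 0.003, -1.0]]
ft_force: [0.2, -0.2, -1.7]
width: 0.0419
grasp_force: 30.0
```

```bash
python3 mv.py .5 .12 .06 95.6 .5 .12 .0225 95.6; python3 -c "
from h import *
save('scene','s2.png')
print([(np.round(r['pixel'],1),r['score']) for r in robot.spot_point('scene','block_center')])"
```

```text
t 4.4 grip [0.4805 0.2801 0.1126] yaw 7.41 F [ 0.2 -0.2 -1.7] w 0.0419 gf 30.0 q6 10.8
[-0.2689 -0.0025  0.0875] spin -0.4899
[-0.2689 -0.0026  0.15  ] spin -0.4899
[(array([362.9, 265.6]), 0.72), (array([179.6, 309.5]), 0.6), (array([241.3, 284.3]), 0.58)]
```

arm_command(increments=[[[0.2,-0.01,0,0,-0.055],[0.2,-0.05,0,0,-0.113],[0.2,-0.1,0,0.01,-0.172],[0.2,-0.15,-0.001,0.02,-0.23],[0.2,-0.2,-0.002,0.04,-0.289],[0.2,-0.24,-0.0025,0.06,-0.347],[0.2,-0.263,-0.0025,0.08,-0.405],[0.2,-0.2689,-0.0025,0.0875,-0.463]]])

```text
time: 5.5
tool_pos: [0.4991, 0.1189, 0.2042]
tool_rot: [[-1.0, -0.018, -0.002], [-0.018, 1.0, -0.0], [0.002, -0.0, -1.0]]
ft_force: [-0.7, 0.9, -1.7]
width: 0.0414
grasp_force: 30.0
```

arm_command(increments=[[[0.2,0,0,0,0],[0.2,0,0,0.01,0],[0.2,0,0,0.03,0],[0.2,0,0,0.05,0],[0.2,0,0,0.055,0],[0.2,0,0,0.057,0],[0.2,0,0,0.057,0],[0.2,0,0,0.057,0]]])

```text
time: 6.5
tool_pos: [0.4994, 0.1197, 0.1715]
tool_rot: [[-1.0, -0.013, 0.001], [-0.013, 1.0, -0.0], [-0.001, -0.0, -1.0]]
ft_force: [0.3, -0.6, -2.5]
width: 0.0417
grasp_force: 30.0
```

```bash
python3 mv.py .5 .12 .0235 90.7
```

```text
t 6.5 grip [0.4995 0.1197 0.0242] yaw 90.75 F [ 0.3 -0.6 -2.5] w 0.0417 gf 30.0 q6 -90.4
[-0.0008  0.0004  0.0012] spin 0.0003
```

arm_command(increments=[[[0.2,0,0,0.0012,0],[0.2,0,0,0.0015,0],[0.7,0,0,0.0015,0],[0.7,0,0,0.0015,0],[0.7,0,0,0.0015,0],[0.9,0,0,-0.02,0],[0.95,0,0,-0.06,0],[0.95,0,0,-0.09,0.05]]])

```text
time: 7.5
tool_pos: [0.4994, 0.1198, 0.227]
tool_rot: [[-0.989, 0.147, 0.001], [0.147, 0.989, -0.0], [-0.001, 0.0, -1.0]]
ft_force: [-0.8, -0.1, 0.1]
width: 0.084
grasp_force: 0.0
```

arm_command(increments=[[[0.95,0,0,0,0.055],[0.95,0,0,0,0.11],[0.95,0,0,0,0.17],[0.95,0,0,0,0.23],[0.95,0,0,0,0.29],[0.95,0,0,0,0.35],[0.95,0,0,0,0.4],[0.95,0,0,0,0.45]]])

```text
time: 8.5
tool_pos: [0.4994, 0.1198, 0.2262]
tool_rot: [[-0.008, 1.0, 0.001], [1.0, 0.008, -0.0], [-0.0, 0.001, -1.0]]
ft_force: [0.0, 0.3, -0.7]
width: 0.0836
grasp_force: 0.0
```

```bash
python3 mv.py .4995 .1197 .0228 0.75; python3 -c "
from h import *
save('scene','s3.png')
print(proj('scene',[[.4995,.1197,.024]]))
print([(np.round(r['pixel'],1),r['score']) for r in robot.spot_point('scene','block_center')])
im=cv2.imread('pics/s3.png');cv2.imwrite('pics/s3z.png',cv2.resize(im[190:340,220:420],None,fx=4,fy=4,interpolation=cv2.INTER_CUBIC))"
```

```text
t 8.5 grip [0.4995 0.1198 0.0789] yaw 0.45 F [ 0.   0.3 -0.7] w 0.0836 gf 0.0 q6 -0.1
[-0.0001 -0.0001  0.0934] spin -0.0016
[[282.41749746 275.85542489]]
[(array([366.9, 265.7]), 0.72), (array([283.9, 278.7]), 0.53), (array([180.6, 307.4]), 0.5)]
```

View pics/s3z.png

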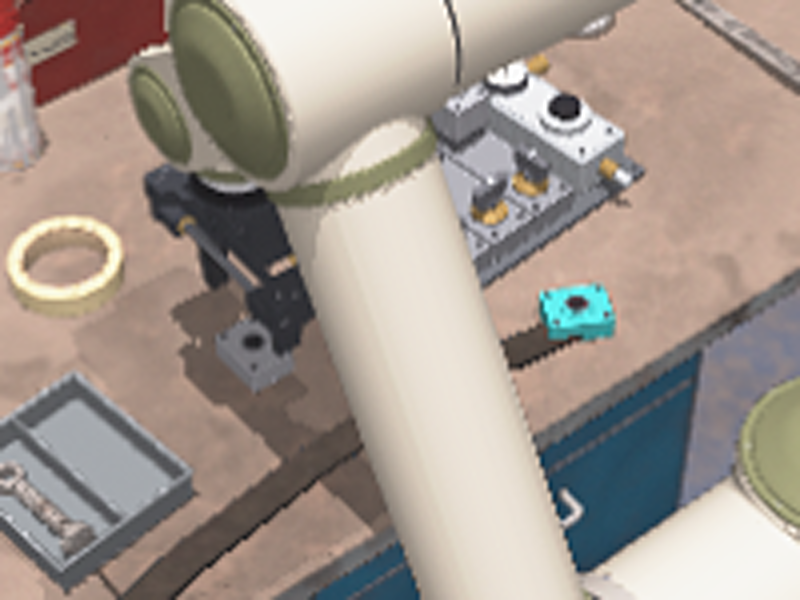

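The scene zoom shows the block flat on the bench at (283,275). The free handle is at (342,238) and the button at (361,216). Next I'll regrip the block by its ends.

arm_command(increments=[[[0.95,0,0,0.02,0],[0.95,0,0,0.05,0],[0.95,0,0,0.08,0],[0.95,0,0,0.0925,-0.0016],[0.95,0,0,0.0934,-0.0016],[0.4,0,0,0.0934,-0.0016],[0.4,0,0,0.0934,-0.0016],[0.4,0,0,0.0934,-0.0016]]])

```text
time: 9.6
tool_pos: [0.4995, 0.1197, 0.1696]
tool_rot: [[-0.018, 1.0, 0.001], [1.0, 0.018, -0.0], [-0.0, 0.001, -1.0]]
ft_force: [-0.8, -0.5, 1.2]
width: 0.0559
grasp_force: 6.3
```

arm_command(increments=[[[0.4,0,0,0,0],[0.4,0,0,-0.01,0],[0.4,0,0,-0.03,0],[0.4,0,0,-0.07,0],[0.4,0,0,-0.11,0],[0.4,0,0,-0.15,0],[0.4,0,0,-0.19,0],[0.4,0,0,-0.2,0]]])

```text
time: 10.6
tool_pos: [0.4994, 0.1198, 0.2909]
tool_rot: [[-0.018, 1.0, 0.003], [1.0, 0.018, 0.0], [-0.0, 0.003, -1.0]]
ft_force: [0.1, 0.0, -2.0]
width: 0.0556
grasp_force: 30.0
```

```bash
python3 mv.py .5948 -.1135 .14 5.57;  python3 -c "
from h import *
J=lambda u,v:((u+.5)/6-.5+295,(v+.5)/6-.5+180)
S=lambda u,v:((u+.5)/4-.5+220,(v+.5)/4-.5+190)
for n,s,t in(('valve',(491,188),(388,440)),('button',(566,105),(661,350)),('open4',(533,160),(507,425))):
  p=tri(S(*s),J(*t));print(n,p,proj('scene',p)-S(*s),proj('top',p)-J(*t))
"
```

```text
t 10.6 grip [0.4998 0.1198 0.1436] yaw 1.04 F [ 0.1  0.  -2. ] w 0.0556 gf 30.0 q6 -0.6
[-0.3916  0.1512  0.0064] spin -0.0252
valve [ 0.49197521 -0.12518103  0.06578873] [[-0.93739905 -0.07966115]] [[0.92776411 0.85396914]]
button [ 0.52975916 -0.2430753   0.07191947] [[-1.03829677 -0.06735335]] [[1.07141579 0.98807284]]
open4 [ 0.49805058 -0.17709887  0.06492907] [[-1.12325067 -0.08435179]] [[1.12565562 1.04309455]]
```

arm_command(increments=[[[0.4,-0.02,0.008,0,0],[0.4,-0.07,0.027,0,0],[0.4,-0.13,0.05,0,-0.01],[0.4,-0.2,0.077,0.003,-0.02],[0.4,-0.27,0.104,0.006,-0.0252],[0.4,-0.33,0.128,0.006,-0.0252],[0.4,-0.37,0.143,0.006,-0.0252],[0.4,-0.39,0.151,0.006,-0.0252]]])

```text
time: 11.6
tool_pos: [0.5942, -0.1144, 0.2843]
tool_rot: [[-0.096, 0.995, -0.002], [0.995, 0.096, 0.001], [0.001, -0.002, -1.0]]
ft_force: [0.4, 0.4, -2.8]
width: 0.0558
grasp_force: 30.0
```

```bash
python3 mv.py .5948 -.1135 .0735 5.57;  python3 -c "
from h import *
save('scene','s4.png');save('top','t4.png')
g=[.5948,-.1135,.12]
for n in('scene','top'):
  print(proj(n,[[.5948,-.1135,.05],[.5948,-.1135,.143]]))
  for l in('block_center','station_free_pad'):print(n,l,[(np.round(r['pixel'],1),r['score']) for r in robot.spot_point(n,l)])
a=cv2.imread('pics/s4.png')[180:280,280:410];b=cv2.imread('pics/t4.png')[180:280,295:425]
cv2.imwrite('pics/m4.png',np.vstack([cv2.resize(i,None,fx=3,fy=3,interpolation=cv2.INTER_CUBIC) for i in(a,b)]))"
```

```text
t 11.6 grip [ 0.594  -0.1143  0.137 ] yaw 5.48 F [ 0.4  0.4 -2.8] w 0.0558 gf 30.0 q6 -27.5
[0.0011 0.0017 0.1059] spin -0.0005
[[320.60152399 225.67191348]
 [320.41359206 205.66447994]]
scene block_center [(array([363.5, 265.8]), 0.71), (array([179.2, 310. ]), 0.6)]
scene station_free_pad []
[[354.90033903 215.79984118]
 [357.04279799 208.73573004]]
top block_center [(array([143.5, 214.8]), 0.77), (array([355.4, 300.7]), 0.57)]
top station_free_pad []
```

View pics/m4.png

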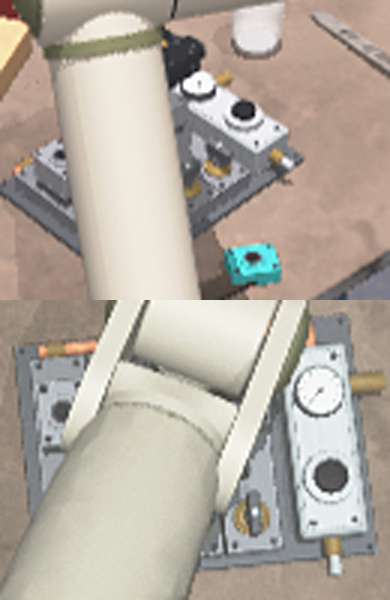

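The arm hides the pad in both views, so I'll descend gently by dead reckoning and check after release.

arm_command(increments=[[[0.4,0.0011,0.0017,0.01,0],[0.4,0.0011,0.0017,0.03,0],[0.4,0.0011,0.0017,0.05,0],[0.4,0.0011,0.0017,0.07,0],[0.4,0.0011,0.0017,0.085,0],[0.4,0.0011,0.0017,0.095,0],[0.4,0.0011,0.0017,0.1,0],[0.4,0.0011,0.0017,0.1,0]]])

```text
time: 12.9
tool_pos: [0.5951, -0.1118, 0.2257]
tool_rot: [[-0.097, 0.995, 0.0], [0.995, 0.097, -0.0], [-0.0, 0.0, -1.0]]
ft_force: [-0.2, -0.2, -0.6]
width: 0.0556
grasp_force: 30.0
```

```bash
python3 mv.py .5948 -.1135 .0725 5.57
```

```text
t 12.9 grip [ 0.5952 -0.1119  0.0784] yaw 5.57 F [-0.2 -0.2 -0.6] w 0.0556 gf 30.0 q6 -27.3
[-0.0027 -0.0009  0.0098] spin 0.0
```

arm_command(increments=[[[0.4,-0.0027,-0.0009,0.002,0],[0.4,-0.0027,-0.0009,0.004,0],[0.4,-0.0027,-0.0009,0.006,0],[0.4,-0.0027,-0.0009,0.0075,0],[0.4,-0.0027,-0.0009,0.009,0],[0.4,-0.0027,-0.0009,0.01,0],[0.4,-0.0027,-0.0009,0.01,0],[0.4,-0.0027,-0.0009,0.01,0]]])

```text
time: 13.9
tool_pos: [0.5947, -0.1135, 0.2196]
tool_rot: [[-0.097, 0.995, 0.0], [0.995, 0.097, -0.0], [-0.0, 0.0, -1.0]]
ft_force: [0.9, -0.0, -1.7]
width: 0.056
grasp_force: 30.0
```

```bash
python3 mv.py .5948 -.1135 .0725 5.57
```

```text
t 13.9 grip [ 0.5948 -0.1135  0.0723] yaw 5.57 F [ 0.9 -0.  -1.7] w 0.056 gf 30.0 q6 -27.5
[ 0.      0.0001 -0.0003] spin 0.0
```

arm_command(increments=[[[0.4,0,0,0.001,0],[0.4,0,0,0.0015,0],[0.9,0,0,0.0015,0],[0.9,0,0,0.0015,0],[0.9,0,0,0.0015,0],[0.9,0,0,-0.02,0],[0.9,0,0,-0.08,0],[0.9,0,0,-0.16,0]]])

```text
time: 14.9
tool_pos: [0.5946, -0.1134, 0.3169]
tool_rot: [[-0.097, 0.995, -0.001], [0.995, 0.097, 0.0], [0.001, -0.001, -1.0]]
ft_force: [1.1, -0.2, 0.6]
width: 0.0795
grasp_force: 0.0
```

```bash
python3 mv.py .42 .2 .2 5.57
```

```text
t 14.9 grip [ 0.5944 -0.1134  0.1696] yaw 5.57 F [ 1.1 -0.2  0.6] w 0.0795 gf 0.0 q6 -27.4
[ 0.5481 -0.2386 -0.0501] spin -0.0
```

arm_command(increments=[[[0.9,0.06,-0.026,-0.05,0],[0.9,0.14,-0.061,-0.05,0],[0.9,0.22,-0.096,-0.05,0],[0.9,0.3,-0.131,-0.05,0],[0.9,0.38,-0.165,-0.05,0],[0.9,0.46,-0.2,-0.05,0],[0.9,0.53,-0.23,-0.05,0],[0.9,0.5481,-0.2386,-0.05,0]]])

```text
time: 15.9
tool_pos: [0.4192, 0.2015, 0.3465]
tool_rot: [[-0.1, 0.995, 0.001], [0.995, 0.1, 0.0], [0.0, 0.001, -1.0]]
ft_force: [-0.1, -0.5, 0.2]
width: 0.0796
grasp_force: 0.0
```

```bash
python3 -c "
from h import *
save('scene','s5.png');save('top','t5.png')
a=cv2.imread('pics/s5.png')[195:265,285:385];b=cv2.imread('pics/t5.png')[180:280,295:425]
cv2.imwrite('pics/m5a.png',cv2.resize(a,None,fx=8,fy=8,interpolation=cv2.INTER_CUBIC))
cv2.imwrite('pics/m5b.png',cv2.resize(b,None,fx=6,fy=6,interpolation=cv2.INTER_CUBIC))"
```

```text
(no output)
```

View pics/m5b.png

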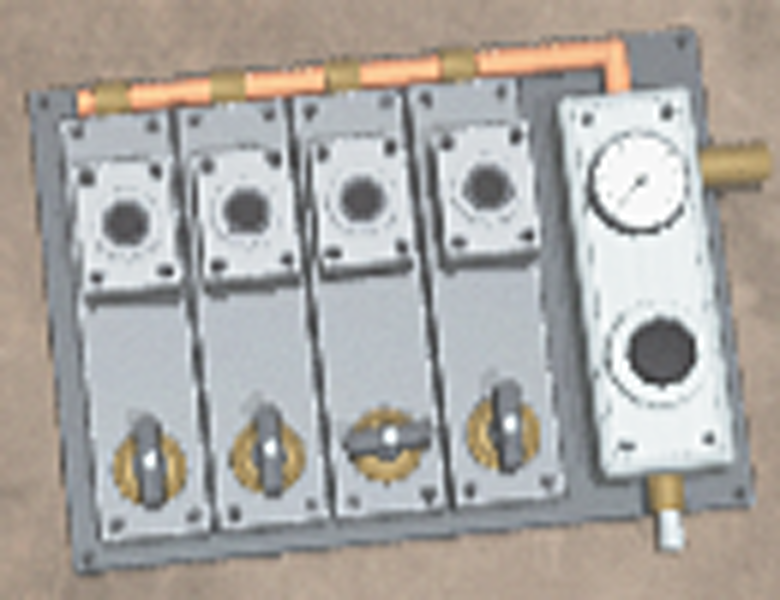

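View pics/m5a.png

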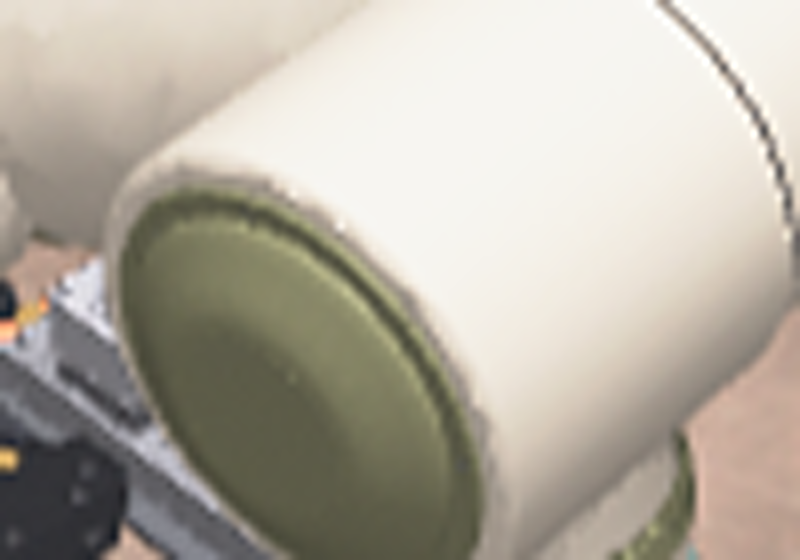

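The top zoom shows the block on the third station, boss at (362,198) and square. The scene view is blocked by the arm. I'll compare the block with the housings using the same camera.

```bash
python3 -c "
from h import *
J=lambda u,v:((u+.5)/6-.5+295,(v+.5)/6-.5+180)
im=cv2.imread('pics/t5.png',0)
def dark(u,v):
  x,y=J(u,v);P=cv2.resize(im[180:280,295:425],None,fx=6,fy=6,interpolation=cv2.INTER_CUBIC).astype(float)
  r=26;w=np.clip(150-P[v-r:v+r+1,u-r:u+r+1],0,90);Y,X=np.mgrid[-r:r+1,-r:r+1];w=w*(X**2+Y**2<r*r);return u+(w*X).sum()/w.sum(),v+(w*Y).sum()/w.sum()
c=[dark(*p) for p in((126,222),(246,211),(488,187),(362,198))];print(np.round(c,1))
h=np.array([atz('top',J(*p),.0905)[:2] for p in c[:3]]);b=atz('top',J(*c[3]),.0755)[:2]
A=np.c_[np.ones(3),[0,1,3]];k=np.linalg.lstsq(A,h,rcond=None)[0];e=k[0]+2*k[1];print('station ctr',e,'pitch',k[1],np.hypot(*k[1]),np.degrees(np.arctan2(k[1][0],-k[1][1])))
a=np.arctan2(k[1][0],-k[1][1]);d=b-e;print('block',b,'offset along,across',d@[np.cos(a),np.sin(a)],d@[-np.sin(a),np.cos(a)])
"; python3 mv.py
```

```text
[[125.8 223.6]
 [246.4 211.8]
 [487.8 187.8]
 [361.8 199.9]]
station ctr [ 0.59466883 -0.11346736] pitch [ 0.00516703 -0.05169423] 0.05195181853304236 5.707963983290096
block [ 0.59755129 -0.1120298 ] offset along,across 0.0030111381016121623 0.0011437476421268323
t 16.0 grip [0.4202 0.2004 0.1989] yaw 5.66 F [ 0.4  1.5 -0.7] w 0.0794 gf 0.0 q6 5.4
```

```bash
python3 mv.py .492 -.1245 .14 5.6
```

```text
t 16.0 grip [0.4202 0.2004 0.1989] yaw 5.66 F [ 0.4  1.5 -0.7] w 0.0794 gf 0.0 q6 5.4
[-0.5506  0.0656  0.0983] spin 0.0004
```

arm_command(increments=[[[0.4,-0.05,0.006,0,0],[0.4,-0.13,0.015,0,0],[0.4,-0.21,0.025,0.02,0],[0.4,-0.3,0.036,0.04,0],[0.4,-0.39,0.046,0.06,0],[0.4,-0.47,0.056,0.08,0],[0.4,-0.53,0.063,0.095,0],[0.4,-0.5506,0.0656,0.0983,0]]])

```text
time: 17.0
tool_pos: [0.4915, -0.1279, 0.2862]
tool_rot: [[-0.094, 0.996, -0.001], [0.996, 0.094, 0.0], [0.0, -0.001, -1.0]]
ft_force: [0.1, 0.2, 0.2]
width: 0.0353
grasp_force: 0.0
```

arm_command(increments=[[[0.4,0,0,0,0],[0.4,0,0,0.01,0],[0.4,0,0,0.03,0],[0.4,0,0,0.05,0],[0.4,0,0,0.06,0],[0.4,0,0,0.06,0],[0.4,0,0,0.06,0],[0.4,0,0,0.06,0]]])

```text
time: 18.0
tool_pos: [0.4916, -0.1251, 0.2509]
tool_rot: [[-0.097, 0.995, 0.001], [0.995, 0.097, -0.0], [-0.0, 0.001, -1.0]]
ft_force: [-0.0, -0.3, 0.2]
width: 0.0351
grasp_force: 0.0
```

```bash
python3 mv.py .492 -.1245 .068 5.6
```

```text
t 18.0 grip [ 0.4917 -0.1251  0.1036] yaw 5.57 F [-0.  -0.3  0.2] w 0.0351 gf 0.0 q6 -33.1
[0.001  0.0005 0.0594] spin -0.0001
```

arm_command(increments=[[[0.4,0.001,0.0005,0.015,0],[0.4,0.001,0.0005,0.03,0],[0.4,0.001,0.0005,0.042,0],[0.4,0.001,0.0005,0.052,0],[0.4,0.001,0.0005,0.0594,0],[0.3,0.001,0.0005,0.0594,0],[0.2,0.001,0.0005,0.0594,0],[0.15,0.001,0.0005,0.0594,0]]])

```text
time: 19.0
tool_pos: [0.4919, -0.1245, 0.2152]
tool_rot: [[-0.097, 0.995, 0.0], [0.995, 0.097, -0.0], [-0.0, 0.0, -1.0]]
ft_force: [0.6, -0.7, 0.7]
width: 0.0131
grasp_force: 0.0
```

arm_command(increments=[[[0.15,0,0,0,0],[0.15,0,0,0,0],[0.15,0,0,0,0],[0.15,0,0,0,0],[0.15,0,0,0,0],[0.15,0,0,0,0],[0.15,0,0,0,0],[0.15,0,0,0,0]]])

```text
time: 20.0
tool_pos: [0.4918, -0.1244, 0.215]
tool_rot: [[-0.097, 0.995, -0.0], [0.995, 0.097, 0.0], [0.0, -0.0, -1.0]]
ft_force: [0.2, -0.5, -0.3]
width: 0.0133
grasp_force: 0.0
```

```bash
python3 mv.py; python3 -c "
from h import *
save('scene','s6.png');print(robot.read_state()['moment'])
print(proj('scene',[[.4916,-.1246,.068]]))
a=cv2.imread('pics/s6.png')[195:270,290:390]
cv2.imwrite('pics/m6.png',cv2.resize(a,None,fx=8,fy=8,interpolation=cv2.INTER_CUBIC))"
```

```text
t 20.0 grip [ 0.4918 -0.1244  0.0677] yaw 5.57 F [ 0.2 -0.5 -0.3] w 0.0133 gf 0.0 q6 -33.0
[-0.06554132  0.04153853  0.01138159]
[[341.3912168  236.20826855]]
```

arm_command(increments=[[[0.08,0,0,0,0],[0.08,0,0,0,0],[0.08,0,0,0,0],[0.08,0,0,0,0],[0.08,0,0,0,0],[0.08,0,0,0,0],[0.08,0,0,0,0],[0.08,0,0,0,0]]])

```text
time: 21.05
tool_pos: [0.4922, -0.1244, 0.2151]
tool_rot: [[-0.097, 0.995, 0.002], [0.995, 0.097, -0.0], [-0.0, 0.002, -1.0]]
ft_force: [4.6, -0.0, -2.5]
width: 0.0095
grasp_force: 30.0
```

```bash
python3 mv.py
```

```text
t 21.05 grip [ 0.4924 -0.1245  0.0678] yaw 5.57 F [ 4.6 -0.  -2.5] w 0.0095 gf 30.0 q6 -33.0
```

The grip is on the bar, width 9.5 mm with a small side force. Now I'll turn it anticlockwise.

arm_command(increments=[[[0.08,0,0.0008,0,-0.05],[0.08,0,0.0008,0,-0.1],[0.08,0,0.0008,0,-0.15],[0.08,0,0.0008,0,-0.2],[0.08,0,0.0008,0,-0.25],[0.08,0,0.0008,0,-0.3],[0.08,0,0.0008,0,-0.35],[0.08,0,0.0008,0,-0.4]]])

```text
time: 22.05
tool_pos: [0.4921, -0.1247, 0.215]
tool_rot: [[-0.978, 0.21, -0.001], [0.21, 0.978, -0.001], [0.0, -0.001, -1.0]]
ft_force: [-1.7, -3.9, -0.2]
width: 0.0097
grasp_force: 30.0
```

```bash
python3 mv.py .4924 -.1245 .0678 95.6
```

```text
t 22.05 grip [ 0.492  -0.1248  0.0677] yaw 77.87 F [-1.7 -3.9 -0.2] w 0.0097 gf 30.0 q6 -105.3
[-0.0005  0.0007 -0.0001] spin -0.0985
```

arm_command(increments=[[[0.08,0,-0.0003,0,-0.03],[0.08,0,-0.0005,0,-0.06],[0.08,0,-0.0005,0,-0.08],[0.08,0,-0.0005,0,-0.095],[0.08,0,-0.0005,0,-0.102],[0.08,0,-0.0005,0,-0.102],[0.08,0,-0.0005,0,-0.102],[0.08,0,-0.0005,0,-0.102]]])

```text
time: 23.05
tool_pos: [0.4921, -0.1249, 0.215]
tool_rot: [[-0.995, -0.103, -0.001], [-0.103, 0.995, -0.0], [0.001, -0.0, -1.0]]
ft_force: [-3.1, -4.5, 0.6]
width: 0.0098
grasp_force: 30.0
```

```bash
python3 mv.py .492 -.1248 .16 95.6; python3 -c "
from h import *
print(robot.read_state()['moment'])"
```

```text
t 23.05 grip [ 0.492  -0.125   0.0677] yaw 95.9 F [-3.1 -4.5  0.6] w 0.0098 gf 30.0 q6 -123.3
[ 1.000e-04  2.000e-04 -1.538e-01] spin 0.0017
[-0.71685794  0.48361384 -0.15338041]
```

arm_command(increments=[[[0.3,0,0,0,0],[0.3,0,0,0,0],[0.3,0,0,0,0],[0.3,0,0,-0.02,0],[0.3,0,0,-0.06,0],[0.3,0,0,-0.12,0],[0.3,0,0,-0.18,0.02],[0.3,0,0,-0.2,0.06]]])

```text
time: 24.05
tool_pos: [0.4923, -0.1246, 0.338]
tool_rot: [[-0.996, 0.088, 0.004], [0.088, 0.996, -0.002], [-0.004, -0.002, -1.0]]
ft_force: [0.7, 0.6, -0.9]
width: 0.0261
grasp_force: 0.0
```

```bash
python3 mv.py .42 .2 .2 11
```

```text
t 24.05 grip [ 0.4928 -0.1249  0.1907] yaw 84.94 F [ 0.7  0.6 -0.9] w 0.0261 gf 0.0 q6 -112.4
[ 0.1686  0.5287 -0.017 ] spin 0.4108
```

arm_command(increments=[[[0.2,0.015,0.05,-0.017,0.05],[0.1,0.042,0.13,-0.017,0.1],[0,0.067,0.21,-0.017,0.155],[0,0.093,0.29,-0.017,0.21],[0,0.118,0.37,-0.017,0.265],[0,0.143,0.45,-0.017,0.32],[0,0.163,0.51,-0.017,0.37],[0,0.1686,0.5287,-0.017,0.4108]]])

```text
time: 25.05
tool_pos: [0.4174, 0.2019, 0.346]
tool_rot: [[-0.192, 0.981, 0.001], [0.981, 0.192, 0.0], [0.0, 0.001, -1.0]]
ft_force: [-0.4, 0.3, 0.9]
width: 0.0002
grasp_force: 0.0
```

```bash
python3 mv.py .53 -.243 .14 5.6; python3 -c "
from h import *
save('top','t7.png')
b=cv2.imread('pics/t7.png')[180:280,295:425]
cv2.imwrite('pics/m7.png',cv2.resize(b,None,fx=6,fy=6,interpolation=cv2.INTER_CUBIC))"
```

```text
t 25.05 grip [0.4175 0.2019 0.1987] yaw 11.08 F [-0.4  0.3  0.9] w 0.0002 gf 0.0 q6 0.2
[-0.7637  0.0414  0.0977] spin 0.0304
```

View pics/m7.png

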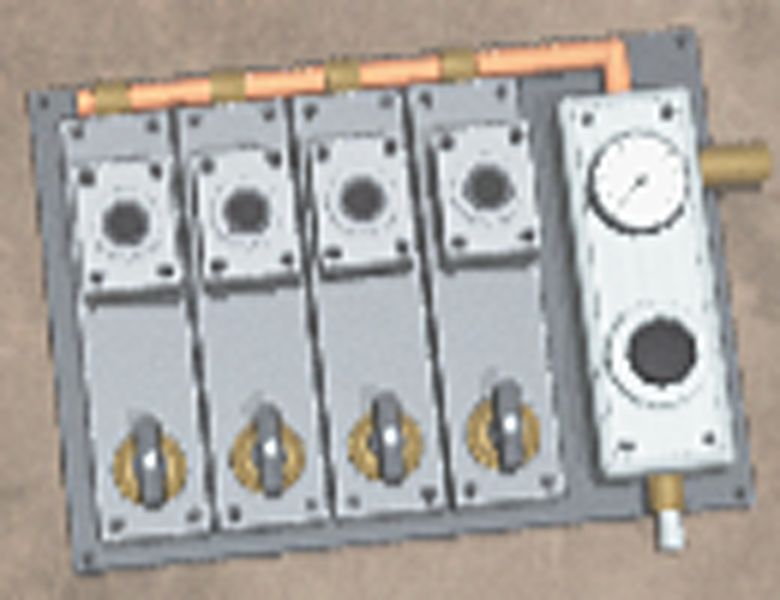

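The top zoom shows the third handle at (388,437) now in line with the others, and the block still in place. Next is the button.

arm_command(increments=[[[0,-0.05,0.003,0,0],[0,-0.13,0.007,0,0],[0,-0.22,0.012,0,0.01],[0,-0.31,0.017,0,0.02],[0,-0.4,0.022,0,0.03],[0,-0.49,0.027,0,0.0304],[0,-0.58,0.031,0.02,0.0304],[0,-0.66,0.036,0.04,0.0304]]])

```text
time: 26.1
tool_pos: [0.5163, -0.1867, 0.3217]
tool_rot: [[-0.101, 0.995, 0.001], [0.995, 0.101, -0.001], [-0.001, 0.001, -1.0]]
ft_force: [0.6, -0.0, 0.7]
width: 0.0005
grasp_force: 0.0
```

arm_command(increments=[[[0,-0.05,0.003,0,0],[0,-0.09,0.005,0,0],[0,-0.1037,0.0054,0.02,0],[0,-0.1037,0.0054,0.04,0],[0,-0.1037,0.0054,0.06,0],[0,-0.1037,0.0054,0.0777,0],[0,-0.1037,0.0054,0.0777,0],[0,-0.1037,0.0054,0.0777,0]]])

```text
time: 27.1
tool_pos: [0.5259, -0.2458, 0.2749]
tool_rot: [[-0.1, 0.995, 0.0], [0.995, 0.1, -0.0], [-0.0, 0.0, -1.0]]
ft_force: [0.2, 0.4, 0.4]
width: 0.0004
grasp_force: 0.0
```

```bash
python3 mv.py .53 -.243 .094 5.6; python3 -c "
from h import *
J=lambda u,v:((u+.5)/6-.5+295,(v+.5)/6-.5+180)
for z in(.06,.07,.08):print(z,atz('top',J(661.5,351),z))"
```

```text
t 27.1 grip [ 0.526  -0.2458  0.1276] yaw 5.74 F [0.2 0.4 0.4] w 0.0004 gf 0.0 q6 -42.3
[0.004  0.0071 0.056 ] spin 0.0008
0.06 [ 0.53372347 -0.24230307  0.06      ]
0.07 [ 0.53219937 -0.24085388  0.07      ]
0.08 [ 0.53067526 -0.23940469  0.08      ]
```

arm_command(increments=[[[0,0.004,0.0071,0.01,0],[0,0.004,0.0071,0.02,0],[0,0.004,0.0071,0.03,0],[0,0.004,0.0071,0.04,0],[0,0.004,0.0071,0.05,0],[0,0.004,0.0071,0.056,0],[0,0.004,0.0071,0.056,0],[0,0.004,0.0071,0.056,0]]])

```text
time: 28.1
tool_pos: [0.5298, -0.2431, 0.2412]
tool_rot: [[-0.1, 0.995, 0.0], [0.995, 0.1, -0.0], [-0.0, 0.0, -1.0]]
ft_force: [0.2, 1.2, 0.0]
width: 0.0007
grasp_force: 0.0
```

```bash
python3 mv.py .53 -.243 .09 5.6
```

```text
t 28.1 grip [ 0.5299 -0.2431  0.0939] yaw 5.72 F [0.2 1.2 0. ] w 0.0007 gf 0.0 q6 -41.9
[0.0002 0.0002 0.0064] spin 0.0006
```

Not touching yet. I'll feel downward.

arm_command(increments=[[[0,0,0,0.001,0],[0,0,0,0.002,0],[0,0,0,0.004,0],[0,0,0,0.005,0],[0,0,0,0.006,0],[0,0,0,0.007,0],[0,0,0,0.008,0],[0,0,0,0.008,0]]])

```text
time: 29.1
tool_pos: [0.5298, -0.2431, 0.2363]
tool_rot: [[-0.1, 0.995, 0.0], [0.995, 0.1, -0.0], [-0.0, 0.0, -1.0]]
ft_force: [0.1, -0.0, 3.5]
width: 0.0006
grasp_force: 1.9
```

```bash
python3 mv.py
```

```text
t 29.1 grip [ 0.5299 -0.2431  0.089 ] yaw 5.72 F [ 0.1 -0.   3.5] w 0.0006 gf 1.9 q6 -41.9
```

arm_command(increments=[[[0,0,0,0.001,0],[0,0,0,0.002,0],[0,0,0,0.003,0],[0,0,0,0.004,0],[0,0,0,0.005,0],[0,0,0,0.006,0],[0,0,0,0.007,0],[0,0,0,0.007,0]]])

```text
time: 30.1
tool_pos: [0.5299, -0.2431, 0.2341]
tool_rot: [[-0.1, 0.995, 0.001], [0.995, 0.1, -0.001], [-0.001, 0.001, -1.0]]
ft_force: [-8.0, 4.3, 22.2]
width: 0.0005
grasp_force: 11.4
```

```bash
python3 mv.py
```

```text
t 30.1 grip [ 0.53   -0.2432  0.0868] yaw 5.74 F [-8.   4.3 22.2] w 0.0005 gf 11.4 q6 -41.9
```

That matches the spring: contact near z = 0.093 m and bottomed about 6 mm lower. Hold it there.

arm_command(increments=[[[0,0,0,-0.001,0],[0,0,0,-0.001,0],[0,0,0,-0.001,0],[0,0,0,-0.001,0],[0,0,0,-0.001,0],[0,0,0,-0.001,0],[0,0,0,-0.001,0],[0,0,0,-0.001,0]]])

```text
time: 31.1
tool_pos: [0.5299, -0.2431, 0.2342]
tool_rot: [[-0.1, 0.995, 0.001], [0.995, 0.1, -0.001], [-0.001, 0.001, -1.0]]
ft_force: [-6.0, 3.9, 17.7]
width: 0.0001
grasp_force: 9.1
```

arm_command(increments=[[[0,0,0,0,0],[0,0,0,0,0],[0,0,0,0,0],[0,0,0,0,0],[0,0,0,0,0],[0,0,0,0,0],[0,0,0,0,0],[0,0,0,0,0]]])

```text
time: 32.1
tool_pos: [0.5299, -0.2431, 0.2342]
tool_rot: [[-0.1, 0.995, 0.001], [0.995, 0.1, -0.001], [-0.001, 0.001, -1.0]]
ft_force: [-5.1, 3.8, 18.4]
width: 0.0004
grasp_force: 9.1
```

arm_command(increments=[[[0,0,0,0,0],[0,0,0,0,0],[0,0,0,0,0],[0,0,0,0,0],[0,0,0,0,0],[0,0,0,0,0],[0,0,0,0,0],[0,0,0,0,0]]])

```text
time: 33.1
tool_pos: [0.5299, -0.2431, 0.2342]
tool_rot: [[-0.1, 0.995, 0.001], [0.995, 0.1, -0.001], [-0.001, 0.001, -1.0]]
ft_force: [-5.6, 2.8, 18.5]
width: 0.0004
grasp_force: 9.1
```

```bash
python3 mv.py; python3 -c "
from h import *
a=save('top','t8.png');save('scene','s8.png')
b=cv2.imread('pics/t5.png')[:,:,::-1]
# gauge needle: compare gauge dial with earlier picture
d=np.abs(a.astype(int)-b).sum(2)[200:222,391:413];print((d>60).sum(),d.max())
g=lambda im:im[203:219,395:409].mean(2).astype(int)
print(g(a));print(g(b))"
```

```text
t 33.1 grip [ 0.53   -0.2432  0.0869] yaw 5.73 F [-5.6  2.8 18.5] w 0.0004 gf 9.1 q6 -41.9
336 540
[[ 92  95 102 121  97 218 224 220 217 217 219 216 218 219]
 [ 99  97 118 124 146 227 220 219 218 218 217 218 219 228]
 [ 97 103 122 128 215 221 218 216 216 218 217 219 225 159]
 [ 97 117 108 210 224 219 218 218 219 219 219 221 215  90]
 [114 105 219 223 220 217 214 217 218 217 220 228 170 168]
 [112 146 229 219 216 219 218 218 216 218 224 182 148 219]
 [112 214 220 219 217 217 219 218 216 220 206 174 198 240]
 [207 224 219 218 218 218 218 218 217 233 181 191 236 241]
 [223 218 219 218 217 219 219 218 226 190 178 224 240 239]
 [221 218 216 217 216 216 221 222 192 169 209 235 237 238]
 [219 218 218 218 218 219 222 208 155 195 230 235 235 237]
 [217 219 218 216 220 222 232 123 174 220 232 232 233 234]
 [218 217 217 220 220 229 157  98 204 228 229 230 230 232]
 [218 218 216 221 226 174  80 174 222 228 228 228 229 230]
 [217 216 218 223 196  88 126 218 225 227 224 229 228 227]
 [218 218 221 232 126 102 193 222 220 221 224 224 226 228]]
[[232 198 173 208 250 237 249 249 250 235 191 192 237 23
[... 188 characters left out ...]
0 248 247 247 247 248 248 247 247 246 248 250 228]
 [253 248 247 247 247 248 249 245 248 247 247 248 228 237]
 [233 243 247 247 248 246 201 189 250 247 247 247 247 252]
 [250 247 247 247 249 243 121 194 250 247 247 247 245 252]
 [254 249 248 248 249 197 248 249 248 247 247 247 239 247]
 [255 218 249 249 229 246 249 248 247 247 247 248 249 247]
 [246 250 250 213 229 248 247 247 247 247 248 228 252 222]
 [156 254 249 227 248 248 247 247 247 247 249 250 242 133]
 [ 99 191 226 253 250 248 247 248 248 249 252 243 161 122]
 [ 94  93 151 234 251 252 251 251 253 241 248 158 141 231]
 [231  89  84 123 186 223 233 236 222 150 149 101 232 242]
 [241 229 190  88  91  80 111 107  80 104 229 229 243 239]]
```

arm_command(increments=[[[0,0,0,-0.002,0],[0,0,0,-0.004,0],[0,0,0,-0.006,0],[0,0,0,-0.0085,0],[0,0,0,-0.0085,0],[0,0,0,-0.0085,0],[0,0,0,-0.0085,0],[0,0,0,-0.0085,0]]])

```text
time: 34.2
tool_pos: [0.5298, -0.2431, 0.2377]
tool_rot: [[-0.1, 0.995, 0.0], [0.995, 0.1, -0.0], [-0.0, 0.0, -1.0]]
ft_force: [1.5, -0.8, 2.7]
width: 0.0004
grasp_force: 1.5
```

```bash
python3 mv.py .53 -.243 .18 5.7
```

```text
t 34.2 grip [ 0.5299 -0.2431  0.0904] yaw 5.72 F [ 1.5 -0.8  2.7] w 0.0004 gf 1.5 q6 -41.9
[ 1.000e-04  3.000e-04 -1.494e-01] spin 0.0001
```

The force slope extrapolates to 5 N at the bottomed height, so the button was fully down. Lift clear.

arm_command(increments=[[[0,0,0,-0.01,0],[0,0,0,-0.03,0],[0,0,0,-0.06,0],[0,0,0,-0.1,0],[0,0,0,-0.13,0],[0,0,0,-0.149,0],[0,0,0,-0.149,0],[0,0,0,-0.149,0]]])

```text
time: 35.2
tool_pos: [0.5297, -0.243, 0.3264]
tool_rot: [[-0.1, 0.995, -0.001], [0.995, 0.1, 0.001], [0.001, -0.001, -1.0]]
ft_force: [0.8, -0.6, 0.5]
width: 0.0005
grasp_force: 0.0
```

```bash
python3 mv.py; python3 -c "
from h import *
print(robot.sign_off())"
```

```text
t 35.2 grip [ 0.5295 -0.2429  0.1791] yaw 5.72 F [ 0.8 -0.6  0.5] w 0.0005 gf 0.0 q6 -41.9
the job is handed in; nothing more can be done
None
```

I handed the job in at about 35 s, with no verdict returned: the block is on the seal (about 3 mm off along and 1 mm across by camera), its valve is open in line, and the button was held down over 3 s and let go, judged full by force since the arm hid the gauge.

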